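Check a lane card in: dock it, then hold the scanner over its code

ROBOT

A 6-joint arm with a two-finger parallel gripper is mounted at the origin on the work surface. World frame = base frame: x ahead of the robot, y to its left, z up, the work surface at z = 0. Lengths are in mm, angles in rad, forces in N, time in s.
With the tool pointing down it reaches from about 350 to 975 mm from the base axis. Payload 4.9 kg.
Tool frame: the origin (TCP) lies at the very end of the fingers, on their centre line; the grasp point (between the pads) lies 19 mm behind it; z points along the fingers, y is the line along which they close (so a half turn about z gives the same grasp; the last joint's range is limited). The gripper opens to 85 mm and grips with 20 to 120 N. Pads are 22 mm wide; open, the fingers measure 114 mm over their backs; the gripper's body (76 mm by 85 mm) begins 54 mm behind the grasp point. The pads swing forward as they close: fully open they stand 13 mm farther back than shut.
Start: joints at [1.116, 0.053, 1.613, -0, 1.476, -0.119], TCP at [205.942, 590.076, 231.304] pointing down, gripper open.
Joint ranges: [-3.01, 3.01], [-1.01, 2.22], [0.06, 2.58], [-1.02, 4.17], [0.09, 2.62], [-3.14, 3.14]. Speed limits (rad/s): [2.57, 2.57, 3.14, 3.14, 3.14, 3.14].

INTERFACE

Orientations are given as a unit quaternion [w, x, y, z].
In Python, from station import robot gives the robot as it stands. The module is installed in compiled form; this text tells all that it offers.
- The arm moves only by the tool arm_command, never from a script. Its argument "rows" is a list of rows, each an object with "linear": the shift along the tool's x, y, z in m, a list of three; "spin": the turn about the tool's z in rad. A call has 1 to 10 rows; each row shifts and turns the commanded pose from where the row before left it, along the tool's axes as they then stand; what a row does not reach is not made up. A row lasts 1/12 s, in which the tool goes at most 41.7 mm and 7.16 degrees, less where a joint would pass 70% of its speed; a pose out of reach is approached as far as the arm can. A call with a gripper value outside its range is refused whole. "jaw" is the opening, from -1 (shut) to 1 (fully open), set as the call begins (left out, the last holds). The fingers move at their own pace and stop on an object; "newtons" is the grip in N (left out, the last holds). Time passes only in rows, so rows that do not move let the fingers close. It gives the time, the measured TCP pose, the force, the opening and the grip force at its end, in the units of the state.
- robot.state(): the state, without advancing time (a new reading comes with each control period).
- robot.grab_frame(name): name is "scene" or "side" or "wrist"; returns the picture (384x512x3 uint8, red, green, blue); there is no depth.
- robot.camera_model(name): a dict with "intrinsics" (3x3 intrinsics, pixels), "dist_coeffs" ([k1, k2, p1, p2, k3] as OpenCV has them; the pictures are not rectified), "rvec" (rotation vector, rad) and "tvec" (3), from world to camera coordinates, as OpenCV has them. Camera axes: x right, y down, z forward; pixel columns grow to the right and rows downward; lengths in mm; the calibration is good to about 2 mm. A picture is of the moment at which its call begins: read the wrist's pose just before it. camera_model takes no time and is no camera call; for the wrist camera it gives the pose at the moment of the call.
- robot.hand_in(): hands the job in; it is judged then, once.
The state is a dict: "t": time; "q": joint angles; "dq": joint speeds; "joint_torque": joint torques, N m; "position": TCP position; "tcp_rot": TCP orientation; "force": force on the tool from outside, world axes, zero at the start; "moment": the same for the moment, N m; "opening": opening from 0.0 (shut) to 1.0 (fully open); "grasp_force": force on a finger pad.
Only numpy, scipy, OpenCV 4.12 (cv2) and the standard library are available. Lean on these libraries where they do the work, as an engineer would, in place of code of your own. Each camera call takes 0.05 s, during which the arm holds its last target. There are 200 camera calls.

TASK

Take the white lane card by its red rib, slide it nose first under the lips of the dock until it is fully home against the stop, and let it go. Then lift the hand scanner out of its cradle, carry it over the striped divider and hold it upright, window down, squarely over the card's code with its long side along the card, about 15 mm above the card; finish there, still holding it. Never touch the card or dock with the scanner, do not bump the dividers, and leave everything else where it is.

Things in the scene. Friction and masses are not known exactly. Their poses are not given: they have to be found in the camera images.
- dock: Grey reader dock fixed to the counter, base 200 mm (x) x 116 mm (y). Origin at the centre of its underside; x points from the open mouth to the stop. Its flat deck, 20 mm above the counter, carries a blue channel along x for the card: inner side faces at y = +-41.5 mm, stop face at x = 85 mm. The card enters flat, nose first, from the -x end.
- dock_mouth (a point): Mouth of the dock's channel: dock x = 7 mm, y = 0, on the deck (20 mm up); axes as the dock's. From here to the stop two blue side lips cover the card's edges (undersides 10 mm, tops 14 mm above the deck), leaving the middle 60 mm open. Side walls 10 mm high start 12 mm before it; before them (dock x -48 to -3 mm) they flare outwards to guide the card in.
- dock_home (a point): Point on the dock where the centre of the card's code lies when the card is fully home: dock x = 47 mm, y = 0, 26 mm above the counter. Axes as the dock's.
- card_mid (a point): White lane card, loose, stiff plate 100 mm (x) x 80 mm (y) x 6 mm, about 80 g, lying flat, outside one divider. Red upright grip rib on its tail: 10 mm thick (x), 50 mm wide (y), from 6 to 46 mm above the underside, centred at card x = -43 mm. This point: over the plate's middle, 23 mm above its underside. x points from the rib to the nose, which goes in first.
- card_code (a point): Centre of the black-and-white square code (35 mm) on the card's top face, 12 mm from the plate's middle towards the nose. Axes as the card's.
- scanner_mid (a point): Hand scanner, loose, about 200 g, 100 mm tall, upright on its cradle outside the other divider. Black head 60 mm (x) x 44 mm (y) x 30 mm high with an orange band; above it a grey grip 46 mm (x) x 34 mm (y), from 30 to 100 mm above the underside. This point: its middle, 50 mm above its underside; z is up.
- scanner_window (a point): Centre of the scanner's underside (the reading window), 50 mm below scanner_mid. Axes as the scanner's: x along the 60 mm length of the head.
- cradle: Grey cradle fixed to the counter, 96 x 80 mm; the scanner stands loosely on its floor 8 mm above the counter, inside a rim 14 mm high with about 12 mm room all round. Origin at the centre of its underside, z up.
- divider_left: Yellow and black striped divider board fixed to the counter left (+y) of the dock, 320 mm (x) x 10 mm (y) x 90 mm high. Origin at the centre of its underside.
- divider_right: The same divider board right (-y) of the dock.
- tape_dispenser: Bystander: blue tape dispenser, 60 x 170 mm, 94 mm high; origin centre of underside.
- plug_carton: Bystander: small open carton of ear plugs, 70 x 70 mm, about 80 mm high; origin centre of underside.
- earmuffs: Bystander: tan ear muffs lying down, cups 160 mm apart over all (y) and 85 mm (x), band reaching 116 mm to +x, 70 mm high; origin on the counter between the cups.
- glasses_case: Bystander: grey spectacle case 65 x 165 x 40 mm; origin centre of underside.
- mug: Bystander: blue mug 80 mm across, 95 mm high, with a handle; origin centre of underside.
Not all that is in view belongs to the job. Of the things like the part that bears card_mid, leave any that is green; of the rest the larger one is meant.

How it is judged:
By the outcome, as a careful person would: the job done as asked, in the order asked, and still so for the second after the job is handed in, while the arm keeps its last pose, push and grip.
It also fails if it takes over 64 s, if anything falls off the work surface, if the arm or the gripper's body presses on something with over 40 N, if the wrist force passes 120 N, or if a joint passes its speed limit or range.

## Working session

There is one attempt and no reset: what is moved stays moved. The work goes in short steps, Python scripts to look and compute and a tool call to move; the robot and the scene stay as the last step left them, time stands still between calls to the robot, and variables do not carry over. Pictures are saved under pics/ and viewed, at most 13 in all, crops included, and the job is handed in when it is done.

Besides the shell and the picture viewer there is one more tool, called after "Request:" as name([rows], argument=value, ...), one row to a line, values as JSON. arm_command: Moves the arm, as the interface text tells. Its arguments: {"type":"object","properties":{"rows":{"type":"array"},"jaw":{"type":"number"},"newtons":{"type":"number"}},"required":["rows"]}

```bash
mkdir -p pics; cat > h.py <<'E'
import numpy as np, cv2
from station import robot
def grab(n,f=None):
    m=robot.camera_model(n); im=robot.grab_frame(n)[:,:,::-1].copy()
    if f: cv2.imwrite('pics/'+f,im)
    np.save('pics/'+n+'.npy',im); np.save('pics/'+n+'_m.npy',m,allow_pickle=True)
    return im,m
def load(n): return np.load('pics/'+n+'.npy'),np.load('pics/'+n+'_m.npy',allow_pickle=True).item()
def ray(m,px):
    K=np.array(m['intrinsics'],float);d=np.array(m['dist_coeffs'],float)
    p=cv2.undistortPoints(np.array(px,float).reshape(-1,1,2),K,d).reshape(-1,2)
    R=cv2.Rodrigues(np.array(m['rvec'],float))[0];t=np.array(m['tvec'],float).ravel()
    return -R.T@t,(np.c_[p,np.ones(len(p))])@R
def onz(m,px,z):
    c,d=ray(m,px); return c+d*((z-c[2])/d[:,2:3])
def proj(m,X):
    return cv2.projectPoints(np.array(X,float).reshape(-1,1,3),np.array(m['rvec'],float),np.array(m['tvec'],float),np.array(m['intrinsics'],float),np.array(m['dist_coeffs'],float))[0].reshape(-1,2)
E
python3 - <<'E'
from h import *
a,m=grab('scene');b,m2=grab('side')
for n,mm in(('s',m),('d',m2)):print(n,ray(mm,[[256,192]]))
print({k:v for k,v in robot.state().items()})
cv2.imwrite('pics/a.png',cv2.resize(a,(800,600)));cv2.imwrite('pics/b.png',cv2.resize(b,(800,600)))
E
```

```text
s (array([1306.32084306,   98.82243886, 1294.89916892]), array([[-0.52996551, -0.06728237, -0.8454345 ]]))
d (array([ 308.26742941, -833.80891195,  979.94940783]), array([[ 0.20742867,  0.66650058, -0.71610587]]))
{'t': 0.1, 'q': array([ 1.11602217e+00,  5.32921993e-02,  1.61413970e+00, -3.16691553e-05,
        1.47604422e+00, -1.18995363e-01]), 'dq': array([-0.00192384, -0.00049239, -0.00498897,  0.00099031, -0.00212354,
        0.00040917]), 'joint_torque': array([-2.37777049e-04, -3.94907141e+01, -3.71359885e+01, -1.39284912e-04,
        4.03576589e-03, -3.53799055e-05]), 'position': array([205.69370235, 589.57921509, 230.1952884 ]), 'tcp_rot': array([-2.51360137e-04,  1.67100231e-01,  9.85939464e-01, -9.07704372e-04]), 'force': array([ 1.58771604,  0.1471517 , -0.51535771]), 'moment': array([ 0.02662727, -0.00540827,  0.01234122]), 'grasp_force': 0.0, 'opening': 0.9971382086850948}
```

View pics/a.png

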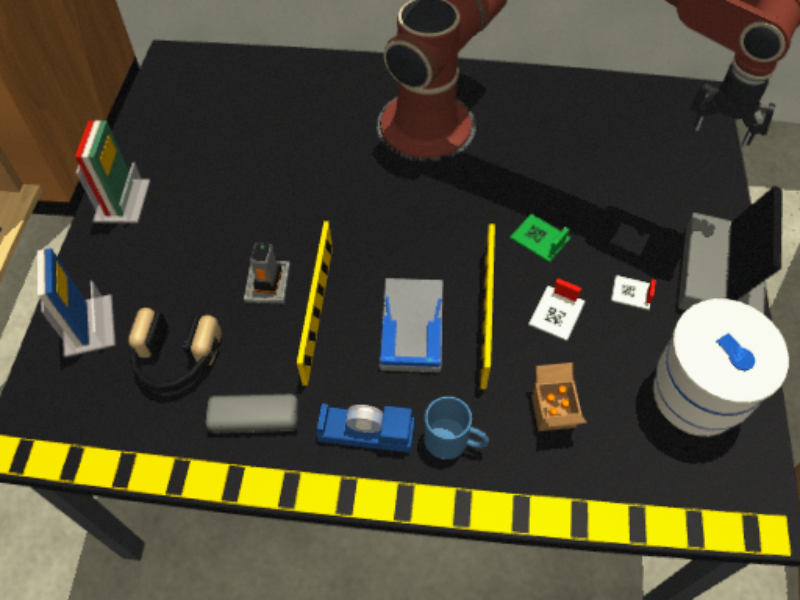

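View pics/b.png

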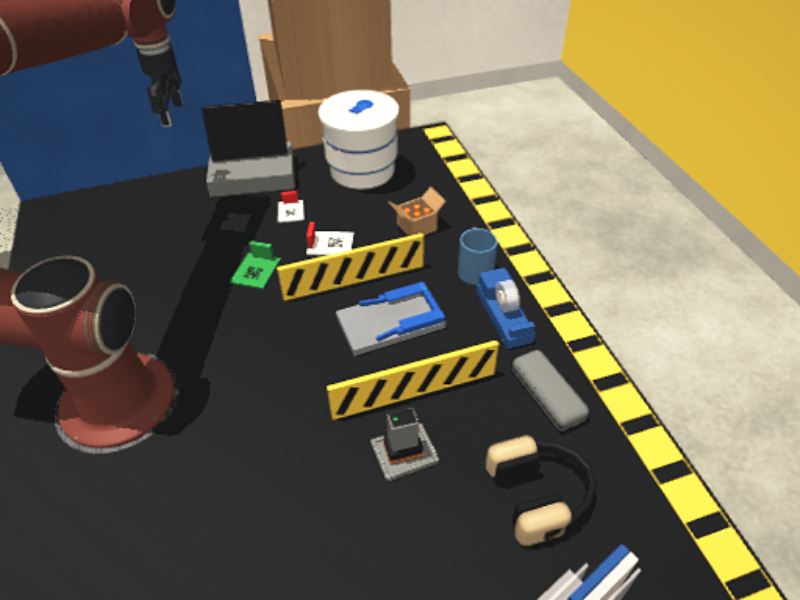

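In the scene picture (800x600) three cards are visible: green at (540,237), white with a red rib at (557,310), and a smaller white one at (632,291). Green is excluded, and of the two whites the one at (557,310) looks larger. I'll measure both and enlarge a crop.

```bash
python3 - <<'E'
from h import *
im,m=load('scene')
hsv=cv2.cvtColor(im,cv2.COLOR_BGR2HSV)
H,S,V=[hsv[:,:,i].astype(int) for i in range(3)]
print(im[185,280],im[187,365])
def blobs(mask,z,name,x0,y0,x1,y1,mn=15):
    mk=np.zeros_like(mask,np.uint8);mk[y0:y1,x0:x1]=mask[y0:y1,x0:x1]
    cs,_=cv2.findContours(mk,cv2.RETR_EXTERNAL,cv2.CHAIN_APPROX_NONE)
    for c in cs:
        if cv2.contourArea(c)<mn: continue
        w=onz(m,c.reshape(-1,2),z)[:,:2].astype(np.float32)
        r=cv2.minAreaRect(w); print(name,c.reshape(-1,2).mean(0).round(),np.round(r[0],1),np.round(r[1],1),round(r[2],1))
blobs((V>150)&(S<60),6,'white',320,165,425,225)
blobs((S>150)&((H<8)|(H>172))&(V>80),46,'red',320,165,425,225)
blobs((H>95)&(H<130)&(S>130)&(V>60),32,'blue',235,170,290,245)
blobs((S<60)&(V>70),20,'deck',235,170,290,245)
blobs((S<60)&(V>90),14,'cradle',150,145,190,195)
blobs((H>20)&(H<35)&(S>120)&(V>100),90,'yel',185,135,325,250,4)
# pixel crops
a=cv2.resize(im[165:225,320:425],None,fx=7.5,fy=7.5,interpolation=cv2.INTER_CUBIC)
cv2.imwrite('pics/c.png',a)
E
```

```text
[153 161 161] [ 10  15 123]
white [356. 200.] [493.  308.4] [ 80.9 102.1] 68.7
white [404. 187.] [428.  460.9] [77.6 64.3] 79.0
red [416. 186.] [448.6 489. ] [12.5 58.3] 75.1
red [363. 185.] [462.9 319.9] [52.2 36.1] 68.7
blue [263. 216.] [580.3  25.5] [148.1 112.7] 3.6
deck [262. 235.] [654.2  31.2] [  9.7 111.5] 3.1
deck [263. 200.] [540.6  22.8] [175.6 116.5] 2.6
cradle [171. 182.] [ 484.3 -277.8] [97.5 79.8] 3.5
yel [312. 195.] [533.6 166.8] [363.5  14.9] 1.2
yel [201. 193.] [ 560.7 -155.4] [363.5  27.8] 0.8
```

View pics/c.png

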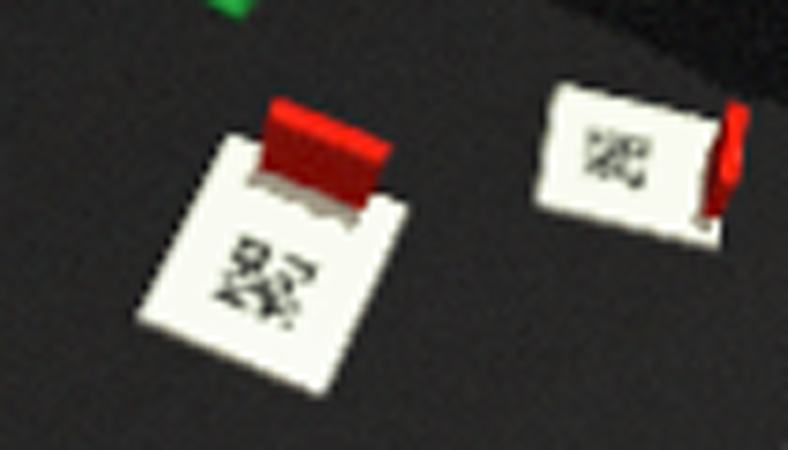

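The crop confirms it. The left card, with its plate at (270,265) and rib at (325,150), measures 102x81 mm. The right one, at (640,160), is only about 78x64 mm. So the left card is the target, with centre about (493,308) and its nose at about -21° yaw. Next I'll go above its rib.

```bash
cat >> h.py <<'E'
from scipy.spatial.transform import Rotation as Ro
def go(x,y,z,yaw=None):
    s=robot.state();q=s['tcp_rot'];R=Ro.from_quat([q[1],q[2],q[3],q[0]]).as_matrix()
    cur=np.degrees(np.arctan2(R[1,1],R[0,1]))
    out=np.round(R.T@(np.array([x,y,z])-s['position']),1)
    sp=0 if yaw is None else np.radians((cur-yaw+180)%360-180)
    print('t',round(s['t'],2),'pos',s['position'].round(1),'yaw',round(cur,2),'zdir',R[:,2].round(3),'q',s['q'].round(2),'F',s['force'].round(1),'op',round(s['opening'],3),'g',round(s['grasp_force'],1));print('shift',out,'spin',round(sp,4))
E
python3 -c "
from h import *
go(453,324,230,-21.3)"
```

```text
t 0.1 pos [205.7 589.6 230.2] yaw 70.76 zdir [-0.001 -0.002 -1.   ] q [ 1.12  0.05  1.61 -0.    1.48 -0.12] F [ 1.6  0.1 -0.5] op 0.997 g 0.0
shift [-321.  -169.3    0.5] spin 1.6068
```

Request:
arm_command([
  {"linear": [-0.0321, -0.0169, 0], "spin": 0},
  {"linear": [-0.0321, -0.0169, 0], "spin": 0},
  {"linear": [-0.0321, -0.0169, 0], "spin": 0},
  {"linear": [-0.0321, -0.0169, 0], "spin": 0},
  {"linear": [-0.0321, -0.0169, 0], "spin": 0},
  {"linear": [-0.0321, -0.0169, 0], "spin": 0},
  {"linear": [-0.0321, -0.0169, 0], "spin": 0},
  {"linear": [-0.0321, -0.0169, 0], "spin": 0},
  {"linear": [-0.0321, -0.0169, 0], "spin": 0},
  {"linear": [-0.0321, -0.0169, 0], "spin": 0},
], jaw=1)

```text
t: 0.93
position: [454.0, 323.1, 230.8]
tcp_rot: [-0.0, 0.167, 0.986, -0.0]
force: [0.2, 0.7, 0.0]
opening: 0.995
grasp_force: 0.0
```

Request:
arm_command([
  {"linear": [0, 0, 0], "spin": 0.12},
  {"linear": [0, 0, 0], "spin": 0.12},
  {"linear": [0, 0, 0], "spin": 0.12},
  {"linear": [0, 0, 0], "spin": 0.12},
  {"linear": [0, 0, 0], "spin": 0.12},
  {"linear": [0, 0, 0], "spin": 0.12},
  {"linear": [0, 0, 0], "spin": 0.12},
  {"linear": [0, 0, 0], "spin": 0.12},
  {"linear": [0, 0, 0], "spin": 0.12},
  {"linear": [0, 0, 0], "spin": 0.12},
])

```text
t: 1.77
position: [453.0, 324.6, 230.7]
tcp_rot: [-0.0, 0.697, 0.717, -0.001]
force: [0.0, -0.0, -0.2]
opening: 1.0
grasp_force: 0.0
```

Request:
arm_command([
  {"linear": [0, 0, 0], "spin": 0.1},
  {"linear": [0, 0, 0], "spin": 0.1},
  {"linear": [0, 0, 0], "spin": 0.1},
  {"linear": [0, 0, 0], "spin": 0.1},
  {"linear": [0, 0, 0], "spin": 0},
  {"linear": [0, 0, 0], "spin": 0},
  {"linear": [0, 0, 0], "spin": 0},
])

```text
t: 2.35
position: [453.2, 324.6, 231.0]
tcp_rot: [-0.0, 0.823, 0.568, -0.0]
force: [-0.9, 0.5, -0.7]
opening: 1.002
grasp_force: 0.0
```

```bash
python3 - <<'E'
from h import *
go(453,324,230,-21.3)
a,m=grab('wrist');cv2.imwrite('pics/d.png',cv2.resize(a,(800,600)))
print(ray(m,[[256,192]]))
E
```

```text
t 2.35 pos [453.2 324.6 231. ] yaw -20.79 zdir [-0. -0. -1.] q [ 0.49 -0.11  1.77 -0.    1.48  0.85] F [-0.9  0.5 -0.7] op 1.002 g 0.0
shift [-0.7  0.1  1. ] spin 0.0088
(array([476.1287668 , 385.98784235, 374.00474574]), array([[-0.10627671, -0.23451213, -0.96642674]]))
```

View pics/d.png

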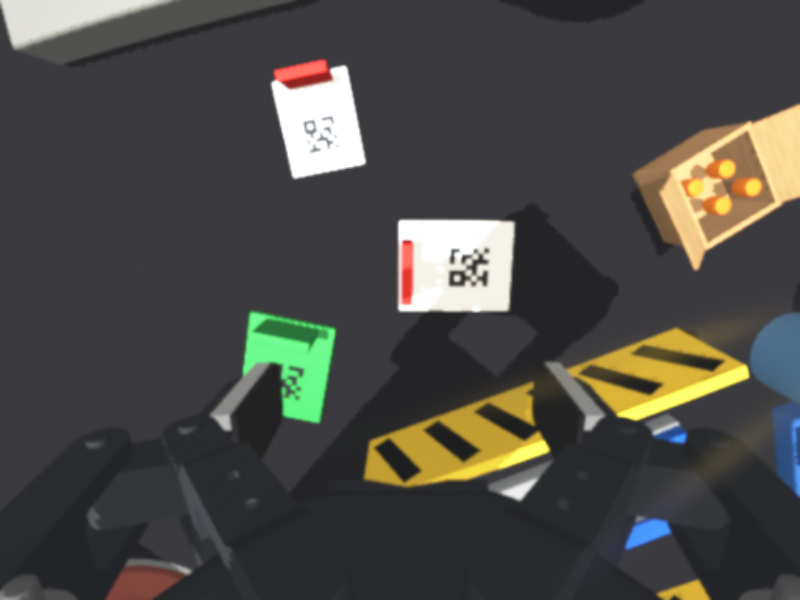

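The wrist view shows the target card at (456,266) in the 800x600 picture, with its rib at (406,270). It is clear of the green card at (290,365) and the divider. I'll measure the plate and the rib.

```bash
cat >> h.py <<'E'
def rects(n,kind,z,box,mn=30):
    im,m=load(n);h=cv2.cvtColor(im,cv2.COLOR_BGR2HSV).astype(int);H,S,V=h[:,:,0],h[:,:,1],h[:,:,2]
    k={'white':(V>130)&(S<70),'red':(S>130)&((H<8)|(H>172))&(V>60),'card':((V>130)&(S<70))|((S>130)&((H<8)|(H>172))&(V>60)),'blue':(H>95)&(H<130)&(S>120)&(V>50),'grey':(S<60)&(V>70),'yel':(H>20)&(H<35)&(S>120)&(V>80)}[kind]
    x0,y0,x1,y1=box;mk=np.zeros(k.shape,np.uint8);mk[y0:y1,x0:x1]=k[y0:y1,x0:x1]
    for c in cv2.findContours(mk,cv2.RETR_EXTERNAL,cv2.CHAIN_APPROX_NONE)[0]:
        if cv2.contourArea(c)<mn: continue
        r=cv2.minAreaRect(onz(m,c.reshape(-1,2),z)[:,:2].astype(np.float32))
        print(kind,c.reshape(-1,2).mean(0).round(),np.round(r[0],1),np.round(r[1],1),round(r[2],1))
E
python3 - <<'E'
from h import *
rects('wrist','card',6,(245,130,345,205));rects('wrist','red',46,(245,130,345,205))
im,m=load('wrist'); print(im[170,259],im[160,262],im[185,259])
c=np.array([493,308.4]);t=np.radians(-21.3)
for u,v,z in((50,40,6),(50,-40,6),(-50,40,6),(-50,-40,6),(-43,25,46),(-43,-25,46)):
    p=c+[u*np.cos(t)-v*np.sin(t),u*np.sin(t)+v*np.cos(t)];print(proj(m,[p[0],p[1],z])*800/512)
E
```

```text
card [291. 169.] [491.8 308.7] [ 83.  102.1] 69.2
red [260. 174.] [453.7 326.1] [49.2  6.3] 69.1
[ 95 106 255] [ 99 111 255] [ 48  53 231]
[[514.69804696 221.12962212]]
[[508.36630502 309.67374397]]
[[399.46038449 219.75093008]]
[[399.04383126 308.75176741]]
[[407.47015933 242.96520638]]
[[406.88560656 304.71391588]]
```

Request:
arm_command([
  {"linear": [0, 0, 0.036]},
  {"linear": [0, 0, 0.036]},
  {"linear": [0, 0, 0.036]},
  {"linear": [0, 0, 0.036]},
  {"linear": [0, 0, 0.036]},
  {"linear": [0, 0, 0.018]},
  {"linear": [0, 0, 0.01]},
  {"linear": [0, 0, 0.008]},
  {"linear": [0, 0, 0]},
  {"linear": [0, 0, 0]},
])

```text
invalid input at $.rows[0]: expected keys linear, spin
```

Request:
arm_command([
  {"linear": [0, 0, 0]},
  {"linear": [0, 0, 0]},
  {"linear": [0, 0, 0]},
  {"linear": [0, 0, 0]},
  {"linear": [0, 0, 0]},
  {"linear": [0, 0, 0]},
  {"linear": [0, 0, 0]},
  {"linear": [0, 0, 0]},
  {"linear": [0, 0, 0]},
  {"linear": [0, 0, 0]},
], jaw=-1, newtons=40)

```text
invalid input at $.rows[0]: expected keys linear, spin
```

Request:
arm_command([
  {"linear": [0, 0, 0.036], "spin": 0.004},
  {"linear": [0, 0, 0.036], "spin": 0},
  {"linear": [0, 0, 0.036], "spin": 0},
  {"linear": [0, 0, 0.036], "spin": 0},
  {"linear": [0, 0, 0.036], "spin": 0},
  {"linear": [0, 0, 0.018], "spin": 0},
  {"linear": [0, 0, 0.01], "spin": 0},
  {"linear": [0, 0, 0.008], "spin": 0},
  {"linear": [0, 0, 0], "spin": 0},
  {"linear": [0, 0, 0], "spin": 0},
])

```text
t: 3.23
position: [454.3, 325.3, 16.5]
tcp_rot: [0.0, 0.825, 0.566, 0.001]
force: [-0.3, 0.6, -0.1]
opening: 1.0
grasp_force: 0.0
```

Request:
arm_command([
  {"linear": [0, 0, 0], "spin": 0},
  {"linear": [0, 0, 0], "spin": 0},
  {"linear": [0, 0, 0], "spin": 0},
  {"linear": [0, 0, 0], "spin": 0},
  {"linear": [0, 0, 0], "spin": 0},
  {"linear": [0, 0, 0], "spin": 0},
  {"linear": [0, 0, 0], "spin": 0},
  {"linear": [0, 0, 0], "spin": 0},
  {"linear": [0, 0, 0], "spin": 0},
  {"linear": [0, 0, 0], "spin": 0},
], jaw=-1, newtons=40)

```text
t: 4.07
position: [453.6, 324.9, 15.6]
tcp_rot: [0.0, 0.825, 0.565, 0.0]
force: [0.6, 0.2, 2.3]
opening: 0.11
grasp_force: 39.6
```

Gripped, with the opening at 0.11 (about 10 mm). Lift.

Request:
arm_command([
  {"linear": [0, 0, -0.01], "spin": 0},
  {"linear": [0, 0, -0.025], "spin": 0},
  {"linear": [0, 0, -0.035], "spin": 0},
  {"linear": [0, 0, -0.035], "spin": 0},
  {"linear": [0, 0, -0.035], "spin": 0},
  {"linear": [0, 0, -0.035], "spin": 0},
  {"linear": [0, 0, 0], "spin": -0.1},
  {"linear": [0, 0, 0], "spin": -0.1},
  {"linear": [0, 0, 0], "spin": -0.1},
  {"linear": [0, 0, 0], "spin": -0.11},
])

```text
t: 4.9
position: [453.0, 324.6, 190.8]
tcp_rot: [-0.0, 0.691, 0.723, -0.0]
force: [-0.7, -0.4, -1.5]
opening: 0.11
grasp_force: 39.3
```

```bash
python3 -c "
from h import *
go(470,-95,190,2.7)"
```

```text
t 4.9 pos [453.  324.6 190.8] yaw 2.64 zdir [-0. -0. -1.] q [ 0.49 -0.08  1.81 -0.    1.41  0.44] F [-0.7 -0.4 -1.5] op 0.11 g 39.3
shift [-419.9   -2.4    0.8] spin -0.001
```

Request:
arm_command([
  {"linear": [-0.02, 0, 0], "spin": 0},
  {"linear": [-0.032, 0, 0], "spin": 0},
  {"linear": [-0.032, 0, 0], "spin": 0},
  {"linear": [-0.032, 0, 0], "spin": 0},
  {"linear": [-0.032, 0, 0], "spin": 0},
  {"linear": [-0.032, 0, 0], "spin": 0},
  {"linear": [-0.032, 0, 0], "spin": 0},
  {"linear": [-0.032, 0, 0], "spin": 0},
  {"linear": [-0.032, 0, 0], "spin": 0},
  {"linear": [-0.032, 0, 0], "spin": 0},
])

```text
t: 5.73
position: [465.3, 15.6, 190.5]
tcp_rot: [-0.0, 0.692, 0.722, -0.0]
force: [0.5, 0.3, -0.3]
opening: 0.113
grasp_force: 39.3
```

Request:
arm_command([
  {"linear": [-0.032, 0, 0], "spin": 0},
  {"linear": [-0.032, 0, 0], "spin": 0},
  {"linear": [-0.032, 0, 0], "spin": 0},
  {"linear": [-0.016, 0, 0], "spin": 0},
  {"linear": [0, 0, 0], "spin": 0},
  {"linear": [0, 0, 0], "spin": 0},
  {"linear": [0, 0, 0], "spin": 0},
])

```text
t: 6.32
position: [470.3, -94.2, 190.2]
tcp_rot: [-0.0, 0.692, 0.722, 0.0]
force: [0.3, -1.1, -1.0]
opening: 0.104
grasp_force: 39.3
```

```bash
python3 - <<'E'
from h import *
go(470,-95,190,2.7)
a,m=grab('wrist');cv2.imwrite('pics/e.png',cv2.resize(a,(800,600)))
print(proj(m,[[552,23,20]])*800/512)
E
```

```text
t 6.32 pos [470.3 -94.2 190.2] yaw 2.37 zdir [-0.     0.001 -1.   ] q [-0.35 -0.28  1.99  0.    1.43 -0.39] F [ 0.3 -1.1 -1. ] op 0.104 g 39.3
shift [-0.8 -0.3  0.2] spin -0.0058
[[530.04873293 119.41908425]]
```

View pics/e.png

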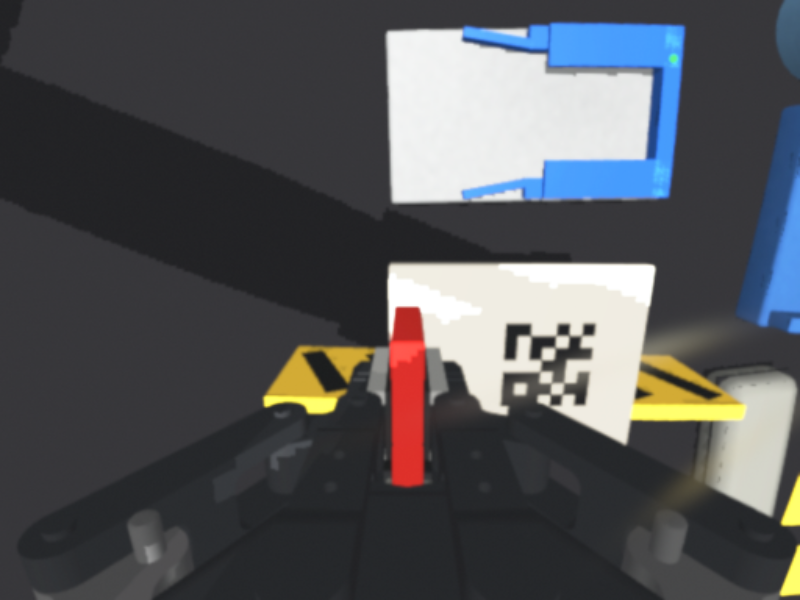

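The wrist view shows the dock deck with near corners at (387,31) and (392,203). The lip inner edges run (550,67)-(668,67) and (543,161)-(655,160). The held card's left long edge runs (388,264)-(655,264). Turn these into positions:

```bash
python3 - <<'E'
from h import *
im,m=load('wrist');k=.64
P=lambda px,z:onz(m,np.array(px)*k,z)[:,:2].round(1)
d=P([[387,31],[392,203]],20);print('near corners',d,'mid',d.mean(0),np.linalg.norm(d[0]-d[1]), np.degrees(np.arctan2(*(d[0]-d[1])))*-1)
for z in(34,):
  for e in([[550,67],[650,67]],[[543,161],[655,160]],[[550,24],[684,25]],[[545,199],[669,198]]):
    a=P(e,z);print('edge',a.tolist(),np.degrees(np.arctan2(*(a[1]-a[0])[::-1])))
a=P([[388,264],[655,264]],180.6);print('card',a,np.degrees(np.arctan2(*(a[1]-a[0])[::-1])))
a=P([[655,264],[628,442]],180.6);print('nose',a,np.linalg.norm(a[1]-a[0]))
a=P([[388,203],[530,201]],20);print('side',a,np.degrees(np.arctan2(*(a[1]-a[0])[::-1])))
h=cv2.cvtColor(im,cv2.COLOR_BGR2HSV)
rects('wrist','blue',34,(290,10,445,132));rects('wrist','grey',20,(240,10,425,135))
E
```

```text
near corners [[449.8  75.1]
 [457.1 -39.1]] mid [453.45  18.  ] 114.43308088136052 3.657538478017426
edge [[558.2, 54.2], [626.0, 59.1]] 4.133658508167426
edge [[560.0, -5.7], [639.0, -0.3]] 3.910337814133103
edge [[555.6, 80.2], [645.8, 87.2]] 4.437563117442935
edge [[564.3, -31.1], [653.9, -25.4]] 3.640027287842929
card [[461.7 -55.8]
 [561.7 -51.4]] 2.519389291206265
nose [[ 561.7  -51.4]
 [ 565.5 -127.6]] 76.29469182059783
side [[454.2 -39.2]
 [557.9 -33.1]] 3.3664606634298027
blue [374.  70.] [576.9  27.3] [147.9 112.7] 3.4
grey [325.  19.] [530.3  78.9] [27.7  5.9] 3.5
grey [327.  87.] [544.3  24.1] [187.  117.3] 3.5
```

```bash
python3 -c "
from h import *
go(403.4,16.2,190,3.4)"
```

```text
t 6.37 pos [470.3 -93.9 190.2] yaw 2.41 zdir [-0.     0.001 -1.   ] q [-0.35 -0.28  1.99  0.    1.43 -0.39] F [ 0.4 -0.5 -1.1] op 0.108 g 39.3
shift [112.8 -62.2   0.3] spin -0.0172
```

Four rows across, a settle, then part of the descent.

Request:
arm_command([
  {"linear": [0.0188, -0.0104, 0], "spin": 0},
  {"linear": [0.0188, -0.0104, 0], "spin": 0},
  {"linear": [0.0188, -0.0104, 0], "spin": 0},
  {"linear": [0.0188, -0.0104, 0], "spin": 0},
  {"linear": [0.0188, -0.0104, 0], "spin": 0},
  {"linear": [0.0188, -0.0104, 0], "spin": 0},
  {"linear": [0, 0, 0.03], "spin": -0.017},
  {"linear": [0, 0, 0.03], "spin": 0},
  {"linear": [0, 0, 0.03], "spin": 0},
  {"linear": [0, 0, 0], "spin": 0},
])

```text
t: 7.2
position: [398.5, 17.1, 94.1]
tcp_rot: [-0.005, 0.685, 0.728, -0.003]
force: [-1.4, 0.5, -1.2]
opening: 0.109
grasp_force: 39.3
```

Request:
arm_command([
  {"linear": [0, 0, 0.025], "spin": 0},
  {"linear": [0, 0, 0.015], "spin": 0},
  {"linear": [0, 0, 0.005], "spin": 0},
  {"linear": [0, 0, 0], "spin": 0},
  {"linear": [0, 0, 0], "spin": 0},
  {"linear": [0, 0, 0], "spin": 0},
])

```text
t: 7.7
position: [404.9, 15.2, 57.2]
tcp_rot: [0.001, 0.686, 0.727, 0.001]
force: [0.4, 0.1, -0.6]
opening: 0.111
grasp_force: 39.3
```

```bash
python3 - <<'E'
from h import *
go(403.4,16.2,37,3.4)
a,m=grab('wrist');cv2.imwrite('pics/f.png',cv2.resize(a,(800,600)))
E
```

```text
t 7.7 pos [404.9  15.2  57.2] yaw 3.34 zdir [ 0.003 -0.    -1.   ] q [-0.15 -0.33  2.26  0.    1.21 -0.2 ] F [ 0.4  0.1 -0.6] op 0.111 g 39.3
shift [ 1.1 -1.5 20.2] spin -0.001
```

View pics/f.png

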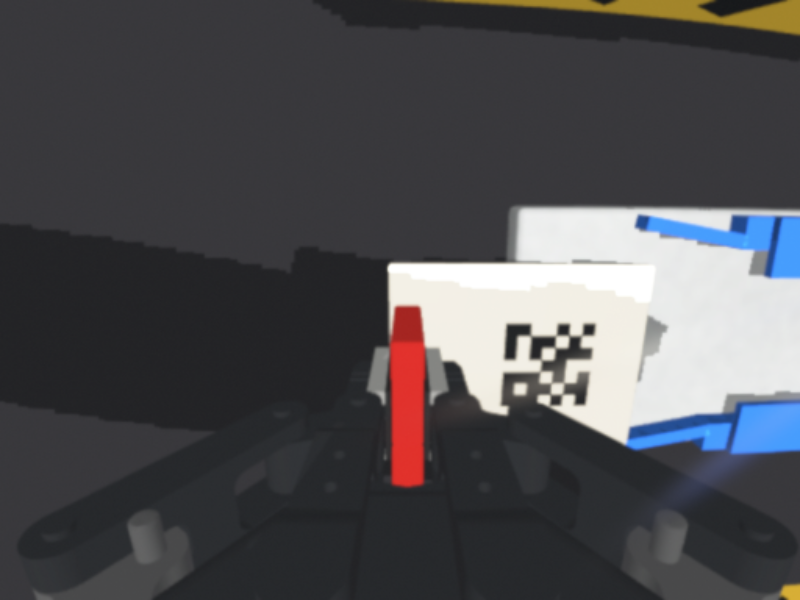

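The view shows the card's nose (655,264)-(628,442) just short of the flares. The lips' inner corners are at (768,277) and (738,404), and the deck's left edge is at y=208.

```bash
python3 - <<'E'
from h import *
im,m=load('wrist');k=.64
P=lambda px,z:onz(m,np.array(px)*k,z)[:,:2].round(1)
a=P([[768,277],[738,404]],34);print('lip',a.tolist(),a.mean(0),np.linalg.norm(a[0]-a[1]))
z=57.2-15.6+6
a=P([[388,264],[655,264]],z);print('card',a.tolist());t=np.arctan2(*(a[1]-a[0])[::-1]);print(np.degrees(t),'nose mid',a[1]+40*np.array([np.sin(t),-np.cos(t)]))
a=P([[520,208],[790,210]],20);print('deckL',a.tolist(),np.degrees(np.arctan2(*(a[1]-a[0])[::-1])))
D=np.array([553.2,24.2]);t=np.radians(3.5);print('pred lips',D+np.array([7*np.cos(t)-0,7*np.sin(t)]))
E
```

```text
lip [[556.3, 55.5], [559.2, -4.2]] [557.75  25.65] 59.77039400907444
card [[395.7, 53.4], [495.8, 59.5]]
3.4872385652516047 nose mid [498.23304898  19.57406516]
deckL [[449.3, 75.7], [572.1, 84.1]] 3.9131595249873943
pred lips [560.18694359  24.62733978]
```

Request:
arm_command([
  {"linear": [0.0016, 0, 0.006], "spin": -0.003},
  {"linear": [0, 0, 0.006], "spin": 0},
  {"linear": [0, 0, 0.005], "spin": 0},
  {"linear": [0, 0, 0.003], "spin": 0},
  {"linear": [0, 0, 0], "spin": 0},
  {"linear": [0, 0, 0], "spin": 0},
  {"linear": [0, 0, 0], "spin": 0},
  {"linear": [0, 0, 0], "spin": 0},
])

```text
t: 8.42
position: [403.7, 16.8, 35.4]
tcp_rot: [0.0, 0.685, 0.728, 0.0]
force: [0.3, -0.2, 2.1]
opening: 0.11
grasp_force: 39.8
```

Request:
arm_command([
  {"linear": [0, 0.008, 0], "spin": 0},
  {"linear": [0, 0.008, 0], "spin": 0},
  {"linear": [0, 0.008, 0], "spin": 0},
  {"linear": [0, 0.008, 0], "spin": 0},
  {"linear": [0, 0.008, 0], "spin": 0},
  {"linear": [0, 0, 0], "spin": 0},
  {"linear": [0, 0, 0], "spin": 0},
])

```text
t: 9.0
position: [444.6, 19.2, 35.5]
tcp_rot: [0.001, 0.685, 0.728, 0.001]
force: [1.6, -0.0, 1.9]
opening: 0.112
grasp_force: 39.9
```

```bash
python3 -c "
from h import *
go(444.7,19.4,36.8,3.6)"
```

```text
t 9.0 pos [444.6  19.2  35.5] yaw 3.5 zdir [ 0.002 -0.    -1.   ] q [-0.12 -0.18  2.18  0.    1.14 -0.19] F [ 1.6 -0.   1.9] op 0.112 g 39.9
shift [ 0.2  0.1 -1.3] spin -0.0018
```

Request:
arm_command([
  {"linear": [0, 0.007, -0.0005], "spin": 0},
  {"linear": [0, 0.007, 0], "spin": 0},
  {"linear": [0, 0.007, 0], "spin": 0},
  {"linear": [0, 0.007, 0], "spin": 0},
  {"linear": [0, 0.006, 0], "spin": 0},
  {"linear": [0, 0, 0], "spin": 0},
  {"linear": [0, 0, 0], "spin": 0},
])

```text
t: 9.58
position: [477.8, 21.4, 35.6]
tcp_rot: [0.0, 0.685, 0.728, 0.0]
force: [0.2, 0.6, 0.3]
opening: 0.11
grasp_force: 39.5
```

Request:
arm_command([
  {"linear": [0, 0.007, 0], "spin": 0},
  {"linear": [0, 0.007, 0], "spin": 0},
  {"linear": [0, 0.007, 0], "spin": 0},
  {"linear": [0, 0.007, 0], "spin": 0},
  {"linear": [0, 0.007, 0], "spin": 0},
  {"linear": [0, 0.007, 0], "spin": 0},
  {"linear": [0, 0, 0], "spin": 0},
  {"linear": [0, 0, 0], "spin": 0},
])

```text
t: 10.25
position: [519.5, 23.9, 35.6]
tcp_rot: [-0.0, 0.685, 0.728, -0.0]
force: [-0.5, 0.9, -1.5]
opening: 0.112
grasp_force: 39.4
```

```bash
python3 -c "
from h import *
go(520.7,24,36.3,3.6)"
```

```text
t 10.25 pos [519.5  23.9  35.6] yaw 3.5 zdir [-0.  0. -1.] q [-0.1   0.01  2.   -0.    1.13 -0.16] F [-0.5  0.9 -1.5] op 0.112 g 39.4
shift [-0.   1.2 -0.7] spin -0.0017
```

Request:
arm_command([
  {"linear": [0, 0.005, 0], "spin": 0},
  {"linear": [0, 0.005, 0], "spin": 0},
  {"linear": [0, 0.005, 0], "spin": 0},
  {"linear": [0, 0.003, 0], "spin": 0},
  {"linear": [0, 0.0015, 0], "spin": 0},
  {"linear": [0, 0.0015, 0], "spin": 0},
  {"linear": [0, 0, 0], "spin": 0},
])

```text
t: 10.83
position: [540.4, 25.2, 35.7]
tcp_rot: [0.0, 0.685, 0.728, -0.0]
force: [-0.5, 0.3, -0.5]
opening: 0.109
grasp_force: 39.4
```

Request:
arm_command([
  {"linear": [0, 0.001, 0], "spin": 0},
  {"linear": [0, 0.001, 0], "spin": 0},
  {"linear": [0, 0, 0], "spin": 0},
])

```text
t: 11.08
position: [542.3, 25.3, 35.8]
tcp_rot: [0.0, 0.685, 0.728, 0.0]
force: [0.5, -0.0, -1.6]
opening: 0.11
grasp_force: 39.4
```

Request:
arm_command([
  {"linear": [0, 0.001, 0], "spin": 0},
  {"linear": [0, 0.001, 0], "spin": 0},
  {"linear": [0, 0, 0], "spin": 0},
])

```text
t: 11.33
position: [543.8, 25.4, 35.6]
tcp_rot: [-0.0, 0.685, 0.728, -0.001]
force: [-2.0, -1.5, -0.1]
opening: 0.11
grasp_force: 39.6
```

Request:
arm_command([
  {"linear": [0, 0.001, 0], "spin": 0},
  {"linear": [0, 0.001, 0], "spin": 0},
  {"linear": [0, 0, 0], "spin": 0},
])

```text
t: 11.58
position: [543.8, 25.3, 35.6]
tcp_rot: [-0.002, 0.685, 0.729, -0.003]
force: [-11.9, -1.3, 7.4]
opening: 0.113
grasp_force: 40.6
```

Firm contact with the stop: the measured x stays at 543.8 with -12 N. Release with a small opening and lift.

Request:
arm_command([
  {"linear": [0, 0, 0], "spin": 0},
  {"linear": [0, 0, 0], "spin": 0},
  {"linear": [0, 0, 0], "spin": 0},
  {"linear": [0, -0.0015, 0], "spin": 0},
  {"linear": [0, 0, 0], "spin": 0},
], jaw=-0.3)

```text
t: 12.0
position: [544.8, 25.5, 35.9]
tcp_rot: [0.0, 0.685, 0.728, 0.0]
force: [0.5, -0.2, 0.7]
opening: 0.347
grasp_force: 0.0
```

Request:
arm_command([
  {"linear": [0, 0, -0.01], "spin": 0},
  {"linear": [0, 0, -0.02], "spin": 0},
  {"linear": [0, 0, -0.035], "spin": 0},
  {"linear": [0, 0, -0.035], "spin": 0},
  {"linear": [0, 0, -0.035], "spin": 0},
  {"linear": [0, 0, -0.035], "spin": 0},
  {"linear": [0, 0, -0.035], "spin": 0},
  {"linear": [0, 0, -0.035], "spin": 0},
  {"linear": [0, 0, 0], "spin": 0},
])

```text
t: 12.75
position: [548.2, 25.2, 286.5]
tcp_rot: [0.006, 0.685, 0.728, 0.005]
force: [1.1, 0.1, 1.2]
opening: 0.352
grasp_force: 0.0
```

```bash
python3 - <<'E'
from h import *
go(483,-278,276,-86.5)
a,m=grab('wrist');b,ms=grab('scene')
x=b[150:260,140:300]
cv2.imwrite('pics/g.png',np.hstack([cv2.resize(a,(440,330)),cv2.resize(x,(360,247))[:247].copy() if 0 else cv2.copyMakeBorder(cv2.resize(x,(360,247)),0,83,0,0,cv2.BORDER_CONSTANT)]))
E
```

```text
t 12.75 pos [548.2  25.2 286.5] yaw 3.5 zdir [ 0.016 -0.001 -1.   ] q [-0.09 -0.17  1.73  0.    1.56 -0.15] F [1.1 0.1 1.2] op 0.352 g 0.0
shift [-298.7  -83.8    9.9] spin 1.5709
```

View pics/g.png

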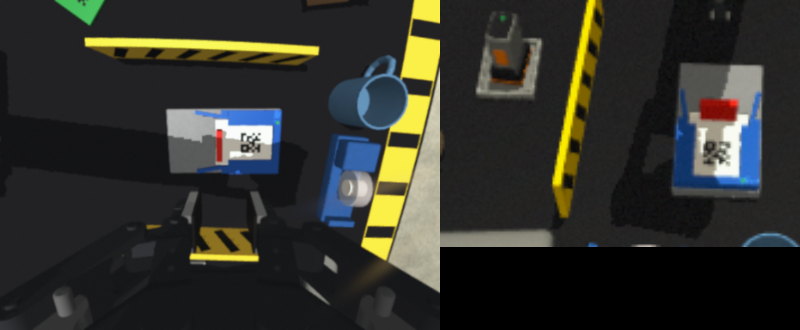

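The card is home: the wrist view (left) shows its rib at (220,145) and code at (252,142), with the nose up to the blue stop. Next I'll go above the scanner.

Request:
arm_command([
  {"linear": [-0.02, -0.0056, 0], "spin": 0},
  {"linear": [-0.032, -0.009, 0], "spin": 0},
  {"linear": [-0.032, -0.009, 0], "spin": 0},
  {"linear": [-0.032, -0.009, 0], "spin": 0},
  {"linear": [-0.032, -0.009, 0], "spin": 0},
  {"linear": [-0.032, -0.009, 0], "spin": 0},
  {"linear": [-0.032, -0.009, 0], "spin": 0},
  {"linear": [-0.032, -0.009, 0], "spin": 0},
  {"linear": [-0.032, -0.009, 0], "spin": 0},
  {"linear": [-0.022, -0.006, 0], "spin": 0},
], jaw=1)

```text
t: 13.68
position: [477.7, -279.0, 273.6]
tcp_rot: [-0.002, 0.686, 0.728, -0.0]
force: [0.3, 1.3, -1.2]
opening: 0.997
grasp_force: 0.0
```

Request:
arm_command([
  {"linear": [0, 0, 0], "spin": 0.12},
  {"linear": [0, 0, 0], "spin": 0.12},
  {"linear": [0, 0, 0], "spin": 0.12},
  {"linear": [0, 0, 0], "spin": 0.12},
  {"linear": [0, 0, 0], "spin": 0.12},
  {"linear": [0, 0, 0], "spin": 0.12},
  {"linear": [0, 0, 0], "spin": 0.12},
  {"linear": [0, 0, 0], "spin": 0.12},
  {"linear": [0, 0, 0], "spin": 0.12},
  {"linear": [0, 0, 0], "spin": 0.12},
])

```text
t: 14.52
position: [478.6, -276.4, 273.5]
tcp_rot: [-0.001, 0.977, 0.211, -0.001]
force: [-0.4, 0.2, 0.2]
opening: 1.0
grasp_force: 0.0
```

Request:
arm_command([
  {"linear": [0, 0, 0], "spin": 0.12},
  {"linear": [0, 0, 0], "spin": 0.12},
  {"linear": [0, 0, 0], "spin": 0.12},
  {"linear": [0, 0, 0], "spin": 0.01},
  {"linear": [0, 0, 0], "spin": 0},
  {"linear": [0, 0, 0], "spin": 0},
  {"linear": [0, 0, 0], "spin": 0},
])

```text
t: 15.1
position: [479.2, -276.9, 275.2]
tcp_rot: [-0.0, 0.999, 0.032, -0.0]
force: [0.2, 1.0, 0.1]
opening: 1.0
grasp_force: 0.0
```

```bash
python3 - <<'E'
from h import *
go(483,-278,276,-86.5)
a,m=grab('wrist');cv2.imwrite('pics/i.png',cv2.resize(a,(800,600)))
print(proj(m,[[483,-278,108]])*800/512,ray(m,[[256,192]]))
E
```

```text
t 15.1 pos [ 479.2 -276.9  275.2] yaw -86.36 zdir [-0.001  0.001 -1.   ] q [-0.66 -0.14  1.73 -0.    1.56  0.85] F [0.2 1.  0.1] op 1.0 g 0.0
shift [ 3.7  1.3 -0.8] spin 0.0024
[[409.56684015 272.69145273]] (array([ 544.0430922 , -272.38027893,  418.18689922]), array([[-2.57604804e-01,  8.89545097e-04, -9.66390347e-01]]))
```

View pics/i.png

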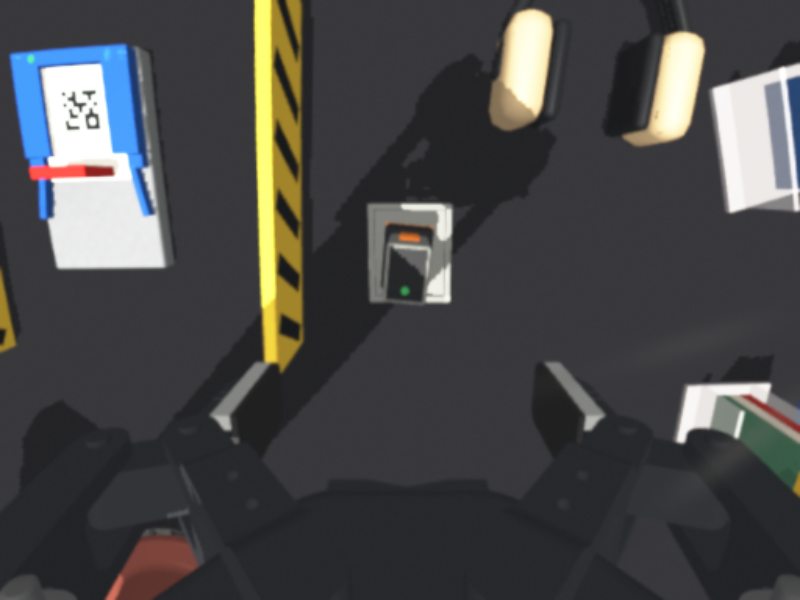

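The view shows the scanner's grip top with corners at about (390,245), (432,247), (426,303) and (384,298). It is turned slightly in its cradle, whose corners are at (368,204) and (450,302). Enlarge for accuracy.

```bash
python3 - <<'E'
from h import *
im,m=load('wrist')
x=im[125:200,225:300];cv2.imwrite('pics/j.png',cv2.resize(cv2.convertScaleAbs(x,alpha=1.6,beta=20),(600,600),interpolation=cv2.INTER_CUBIC))
a=onz(m,np.array([[390,245],[432,247],[426,303],[384,298]])*.64,108)[:,:2];print(a.round(1),a.mean(0))
print('code',onz(m,np.array([[81,110]])*.64,26))
E
```

```text
[[ 502.9 -262.2]
 [ 503.4 -293.3]
 [ 460.3 -292.1]
 [ 462.2 -259.8]] [ 482.16007719 -276.85492907]
code [[598.69059152  27.11476925  26.        ]]
```

View pics/j.png

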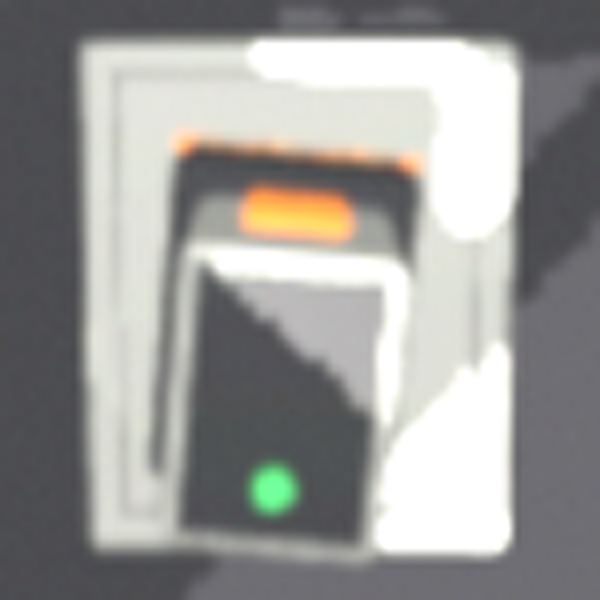

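The enlarged crop shows the grip top with corners at (190,247), (410,262), (378,555) and (172,540). The head's front edge runs (175,153)-(418,168).

```bash
python3 - <<'E'
from h import *
im,m=load('wrist')
f=lambda p:(np.array(p)+.5)/8-.5+[225,125]
a=onz(m,f([[190,247],[410,262],[378,555],[172,540]]),108)[:,:2].astype(np.float32)
print(a.round(1).tolist(),a.mean(0));c=lambda u:np.degrees(np.arctan2(u[1],u[0])).round(2)
print('x dirs',c(a[0]-a[3]),c(a[1]-a[2]),'y dirs',c(a[0]-a[1])-90,c(a[3]-a[2])-90)
b=onz(m,f([[175,153],[418,168]]),38)[:,:2];print(b,c(b[0]-b[1])-90,np.linalg.norm(b[0]-b[1]))
p=a.mean(0);go(p[0],p[1],275,None)
E
```

```text
[[504.29998779296875, -260.6000061035156], [504.20001220703125, -292.5], [460.20001220703125, -291.1000061035156], [460.5, -260.29998779296875]] [ 482.3097  -276.11768]
x dirs -0.5 -1.76 y dirs -0.23999786 -0.6500015
[[ 511.64149971 -254.50876418]
 [ 511.76092083 -297.10873597]] 0.1599999999999966 42.600139167653744
t 15.15 pos [ 479.3 -277.   275.4] yaw -86.38 zdir [-0.001  0.    -1.   ] q [-0.66 -0.14  1.73  0.    1.56  0.85] F [0.3 0.3 0.9] op 1.0 g 0.0
shift [ 3.1 -0.7  0.4] spin 0
```

Request:
arm_command([
  {"linear": [0.003, -0.0005, 0], "spin": 0.073},
  {"linear": [0, 0, 0.03], "spin": 0},
  {"linear": [0, 0, 0.035], "spin": 0},
  {"linear": [0, 0, 0.035], "spin": 0},
  {"linear": [0, 0, 0.035], "spin": 0},
  {"linear": [0, 0, 0.035], "spin": 0},
  {"linear": [0, 0, 0.025], "spin": 0},
  {"linear": [0, 0, 0.012], "spin": 0},
  {"linear": [0, 0, 0], "spin": 0},
  {"linear": [0, 0, 0], "spin": 0},
])

```text
t: 15.98
position: [482.7, -276.6, 69.3]
tcp_rot: [0.0, 1.0, -0.005, 0.0]
force: [-0.3, 0.1, -0.1]
opening: 0.999
grasp_force: 0.0
```

```bash
python3 -c "
from h import *
go(482,-276,68,-90.6)"
```

```text
t 15.98 pos [ 482.7 -276.6   69.3] yaw -90.62 zdir [ 0. -0. -1.] q [-0.65  0.05  1.9  -0.    1.19  0.93] F [-0.3  0.1 -0.1] op 0.999 g 0.0
shift [-0.7 -0.6  1.3] spin -0.0004
```

Request:
arm_command([
  {"linear": [0, 0, 0], "spin": 0},
  {"linear": [0, 0, 0], "spin": 0},
  {"linear": [0, 0, 0], "spin": 0},
  {"linear": [0, 0, 0], "spin": 0},
  {"linear": [0, 0, 0], "spin": 0},
  {"linear": [0, 0, 0], "spin": 0},
  {"linear": [0, 0, 0], "spin": 0},
  {"linear": [0, 0, 0], "spin": 0},
], jaw=-1, newtons=60)

```text
t: 16.65
position: [483.2, -276.9, 70.3]
tcp_rot: [0.001, 1.0, -0.006, 0.001]
force: [-0.2, 1.0, 5.7]
opening: 0.391
grasp_force: 59.9
```

Request:
arm_command([
  {"linear": [0, 0, 0], "spin": 0},
  {"linear": [0, 0, -0.008], "spin": 0},
  {"linear": [0, 0, -0.02], "spin": 0},
  {"linear": [0, 0, -0.03], "spin": 0},
  {"linear": [0, 0, -0.03], "spin": 0},
  {"linear": [0, 0, -0.03], "spin": 0},
  {"linear": [0, 0, -0.032], "spin": 0},
  {"linear": [0, 0, 0], "spin": 0},
  {"linear": [0, 0, 0], "spin": 0},
])

```text
t: 17.4
position: [483.2, -277.1, 221.1]
tcp_rot: [0.001, 1.0, -0.006, 0.002]
force: [-0.1, -0.2, -2.7]
opening: 0.393
grasp_force: 60.0
```

```bash
python3 -c "
from h import *
go(598.7,27.3,218,-86.5)"
```

```text
t 17.4 pos [ 483.2 -277.1  221.1] yaw -90.64 zdir [ 0.003 -0.003 -1.   ] q [-0.65 -0.11  1.79 -0.    1.46  0.93] F [-0.1 -0.2 -2.7] op 0.393 g 60.0
shift [ 112.1 -305.6    2.7] spin -0.0723
```

Request:
arm_command([
  {"linear": [0.0075, -0.02, 0], "spin": 0},
  {"linear": [0.0115, -0.031, 0], "spin": 0},
  {"linear": [0.0115, -0.031, 0], "spin": 0},
  {"linear": [0.0115, -0.031, 0], "spin": 0},
  {"linear": [0.0115, -0.031, 0], "spin": 0},
  {"linear": [0.0115, -0.031, 0], "spin": 0},
  {"linear": [0.0115, -0.031, 0], "spin": 0},
  {"linear": [0.0115, -0.031, 0], "spin": 0},
  {"linear": [0.0115, -0.031, 0], "spin": 0},
  {"linear": [0.0115, -0.031, 0], "spin": 0},
])

```text
t: 18.23
position: [595.5, 23.1, 215.4]
tcp_rot: [-0.0, 1.0, -0.006, -0.003]
force: [-0.6, -0.7, -2.5]
opening: 0.398
grasp_force: 59.9
```

Request:
arm_command([
  {"linear": [0.0015, -0.0066, 0], "spin": -0.072},
  {"linear": [0, 0, 0.02], "spin": 0},
  {"linear": [0, 0, 0.02], "spin": 0},
  {"linear": [0, 0, 0.01], "spin": 0},
  {"linear": [0, 0, 0], "spin": 0},
  {"linear": [0, 0, 0], "spin": 0},
  {"linear": [0, 0, 0], "spin": 0},
  {"linear": [0, 0, 0], "spin": 0},
])

```text
t: 18.9
position: [599.1, 27.6, 170.2]
tcp_rot: [0.0, 1.0, 0.03, 0.001]
force: [-0.3, -0.7, -1.0]
opening: 0.397
grasp_force: 60.3
```

```bash
python3 - <<'E'
from h import *
go(599.5,27.3,103,-86.5)
a,m=grab('wrist');b,ms=grab('scene');c,mc=grab('side')
cv2.imwrite('pics/k.png',np.hstack([cv2.resize(a,(400,300)),cv2.resize(c[150:240,200:320],(400,300))]))
y=np.zeros((600,800,3),np.uint8);y[:300]=cv2.imread('pics/k.png');y[300:,:400]=cv2.resize(b[140:245,210:350],(400,300));y[300:,400:]=cv2.resize(a[150:384,100:412],(400,300))
cv2.imwrite('pics/k.png',y)
E
```

```text
t 18.9 pos [599.1  27.6 170.2] yaw -86.54 zdir [ 0.002 -0.    -1.   ] q [-0.08  0.04  1.73  0.    1.37  1.43] F [-0.3 -0.7 -1. ] op 0.397 g 60.3
shift [ 0.3  0.3 67.2] spin -0.0008
```

View pics/k.png

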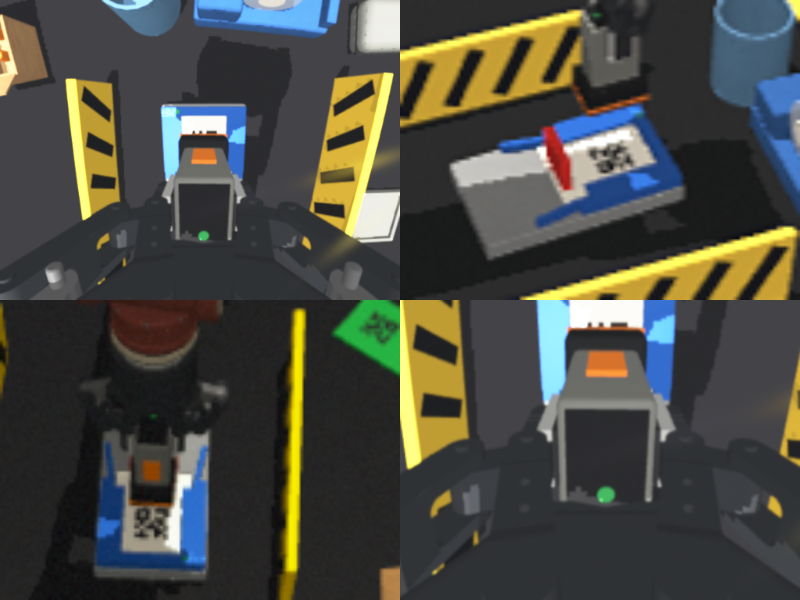

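The four views show the scanner upright above the card, with the rib and lips well clear. In the lower-right crop the grip top spans (558,410)-(655,410) to (555,499)-(652,500), and the head's front edge is at (570,329)-(646,329). Check its centring in the hand.

```bash
python3 - <<'E'
from h import *
im,m=load('wrist')
f=lambda p:(np.array(p,float)-[400,300])*.78+[100,150]
a=onz(m,f([[558,410],[655,410],[652,500],[555,498]]),208.2)[:,:2];print(a.round(1).tolist(),a.mean(0))
for z in(138,128,108):
  b=onz(m,f([[570,329],[646,329]]),z)[:,:2];print(z,b.round(1).tolist(),b.mean(0))
go(599.5,27.3,103,-86.5)
E
```

```text
[[615.8, 44.9], [617.7, 12.9], [582.6, 10.4], [581.3, 45.3]] [599.36169391  28.40354864]
138 [[629.6, 48.4], [632.0, 9.3]] [630.78117823  28.85392855]
128 [[627.7, 49.4], [630.2, 8.0]] [628.91719296  28.67102856]
108 [[623.8, 51.3], [626.6, 5.4]] [625.18922241  28.30522859]
t 19.05 pos [598.9  27.7 170.1] yaw -86.53 zdir [ 0.002 -0.    -1.   ] q [-0.08  0.04  1.73  0.    1.37  1.43] F [ 0.5 -0.3 -1.3] op 0.391 g 60.3
shift [ 0.4  0.5 67.1] spin -0.0005
```

Request:
arm_command([
  {"linear": [0, 0.0005, 0.012], "spin": 0},
  {"linear": [0, 0, 0.015], "spin": 0},
  {"linear": [0, 0, 0.015], "spin": 0},
  {"linear": [0, 0, 0.012], "spin": 0},
  {"linear": [0, 0, 0.008], "spin": 0},
  {"linear": [0, 0, 0.004], "spin": 0},
  {"linear": [0, 0, 0], "spin": 0},
  {"linear": [0, 0, 0], "spin": 0},
  {"linear": [0, 0, 0], "spin": 0},
  {"linear": [0, 0, 0], "spin": 0},
])

```text
t: 19.88
position: [599.1, 27.4, 104.0]
tcp_rot: [0.0, 1.0, 0.03, 0.001]
force: [-0.2, -0.3, -1.7]
opening: 0.395
grasp_force: 60.3
```

```bash
python3 - <<'E'
from h import *
go(599,27.3,103,-86.5)
c,mc=grab('side')
x=cv2.resize(c[140:260,190:350],(800,600),interpolation=cv2.INTER_CUBIC);cv2.imwrite('pics/l.png',x)
# head bottom edge corners predicted for underside z=41
t=np.radians(3.5);R=np.array([[np.cos(t),-np.sin(t)],[np.sin(t),np.cos(t)]])
for u in((-30,-22),(30,-22)):
    p=R@u+[598.9,27.5]
    for z in(31,36,41,46):print(u,z,((proj(mc,[*p,z])-[190,140])*5).round(0))
E
```

```text
t 19.88 pos [599.1  27.4 104. ] yaw -86.52 zdir [ 0.002 -0.    -1.   ] q [-0.08  0.1   1.78 -0.    1.26  1.43] F [-0.2 -0.3 -1.7] op 0.395 g 60.3
shift [-0.1  0.1  1. ] spin -0.0003
(-30, -22) 31 [[333. 313.]]
(-30, -22) 36 [[333. 308.]]
(-30, -22) 41 [[333. 303.]]
(-30, -22) 46 [[333. 297.]]
(30, -22) 31 [[420. 288.]]
(30, -22) 36 [[420. 282.]]
(30, -22) 41 [[420. 277.]]
(30, -22) 46 [[420. 272.]]
```

View pics/l.png

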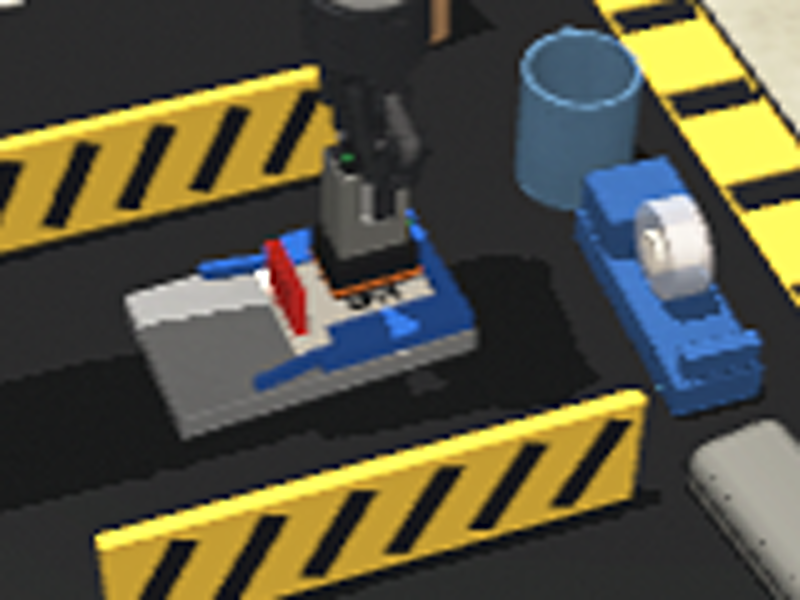

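The scanner's head bottom runs from about (337,299) to (424,273), so the underside is at about z 42-44 and square to the card, which sits home behind the rib. Lower it by 1.5 mm and hand in.

Request:
arm_command([
  {"linear": [0, 0, 0.0015], "spin": 0},
  {"linear": [0, 0, 0], "spin": 0},
  {"linear": [0, 0, 0], "spin": 0},
  {"linear": [0, 0, 0], "spin": 0},
  {"linear": [0, 0, 0], "spin": 0},
])

```text
t: 20.35
position: [598.3, 27.4, 101.3]
tcp_rot: [0.0, 1.0, 0.03, 0.0]
force: [0.5, -0.0, -2.6]
opening: 0.389
grasp_force: 60.3
```

```bash
python3 -c "
from h import *
go(599,27.3,103,-86.5)
print(robot.hand_in())"
```

```text
t 20.35 pos [598.3  27.4 101.3] yaw -86.52 zdir [ 0. -0. -1.] q [-0.08  0.11  1.78 -0.    1.25  1.43] F [ 0.5 -0.  -2.6] op 0.389 g 60.3
shift [ 0.6  0.1 -1.7] spin -0.0003
the job is handed in; nothing more can be done
None
```

I slid the white card home against the dock's stop and let it go, and I'm holding the scanner upright and square over its code, about 13–16 mm above the card by my estimate; the job was handed in at 20.4 s, with no verdict returned.

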